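Close and unclip the bead cassette

TASK

The thin bamboo cover on the docked bead cassette is standing up at one end: press it down until it lies level in the cassette's rim. Then pinch the cassette's two side catches together between the fingers, lift the cassette straight up out of its dock and finish while still holding it by the squeezed catches, upright and still, about 10 cm above where it sat, with the cover lying level on it. Leave the other things on the table where they are.

Things in the scene. Friction and masses are not known exactly. Their poses are not given: they have to be found in the camera images.
- cassette: The docked bead cassette to be taken: an upright box with clear walls and white rim, 110 mm long (its x), 40 mm wide (its y), 74 mm high, 0.14 to 0.28 kg, loose; the one with a bamboo cover. Origin in the middle of its underside, z up; seated it is 6 mm above the table. Hooks at the feet of its two catches sit under the dock's metal lips: it cannot be pulled out until both are squeezed 4 mm.
- cassette_grip (a point): Point in the middle of the cassette between the catches' finger pads, 52 mm above its underside (58 mm above the table when seated); axes as the cassette: x along its length, y towards the left catch, z up.
- catch_left (a joint): White ribbed catch plate on the cassette's +y long side at mid-length: 26 mm long, from 6 to 66 mm above the cassette's underside, outer face 30 mm from the middle plane (60 mm over both catches, 48 mm with both fully in). Value 0 sprung out, 0.006 m fully squeezed in; the hook is free beyond about 0.004. Spring 2 N at rest, 5.5 N fully in.
- catch_right (a joint): The same catch on the cassette's -y side: 0 sprung out, 0.006 m fully squeezed in.
- cover_mid (a point): Centre of the loose bamboo cover, a plate 102 x 32 x 4 mm (x, y, z), 30 g, lying in the 4 mm deep rim on the cassette with 2 mm play. At the start its +x end (the cassette's +x end) is propped about 9 mm up by a stiff snap pin 42 mm from the middle; about 6 N down there pushes the pin in for good. Level, its top is flush with the rim, 80 mm above the table, and this point 20 mm above cassette_grip.
- dock: The fixed dock of that cassette: plywood base 144 x 88 mm, 6 mm thick, with low end stops, guides and two metal lips (tops 27 mm above the table, 30.5 to 43 mm from the middle on both long sides, 40 mm long). Origin in the middle of its underside on the table; x along the cassette. The cassette has 1 mm play in it.
- spare: The neighbouring dock with an open cassette without a cover, one fixed piece with the same outer sizes, 80 mm high; not to be used. Origin in the middle of its underside.
- spool: Bystander: white thread spool, 52 mm across, 45 mm high, between the two docks; origin under its centre.
- glass: Bystander: empty drinking glass, 68 mm across, 70 mm high; origin under its centre.
- dish: Bystander: small white bead dish, 56 mm across, 22 mm high; origin under its centre.
- beadbox: Bystander: clear four-part bead box, 45 x 45 x 24 mm; origin under its centre.
- awl: Bystander: awl with wooden handle, 150 mm long, lying along its x; origin under its middle.
- mandrel: Bystander: wooden bracelet cone, 60 mm across, 130 mm high, standing; origin under its centre.

How it is judged:
On the way, in this order (a step that is already met when the one before it is completed fails the run):
1. the cover is pressed level in the rim while the cassette sits in its dock (angle between the z axis of cover_mid and the z axis of cassette_grip, either way round below 0.03 rad and z of cover_mid in the frame of cassette_grip between 0.017 and 0.023 m and z of cassette_grip in the frame of dock below 0.068 m), for 0.2 s.
2. both side catches are squeezed in while the cassette still sits in its dock (all of step 1 and value of joint each of catch_left, catch_right above 0.004 m), for 0.1 s.
At the end, for the whole second after the job is handed in: The cassette is held still by the fingers with both catches squeezed in more than 4 mm, raised at least 65 mm above its seat, upright within 0.25 rad, touching neither dock, with the cover level in its rim (within 0.03 rad and 3 mm) (value of joint each of catch_left, catch_right above 0.004 m and angle between the z axis of cover_mid and the z axis of cassette_grip, either way round below 0.03 rad and z of cover_mid in the frame of cassette_grip between 0.017 and 0.023 m and height (world z) of cassette_grip above 0.123 m and angle between cassette_grip's own z axis and vertical below 0.25 rad and horizontal distance between cover_mid and cassette_grip below 0.012 m and contact force between the fingers and cassette above 2 N and contact force between cassette and dock below 0.1 N and contact force between cassette and spare below 0.1 N and linear speed of cassette below 0.03 m/s); the arm keeps its last pose, push and grip.
It fails at once if a bystander is moved more than 30 mm (distance of any of spool, glass, dish, beadbox, awl, mandrel from where it was at the start of the episode above 0.03 m).
It also fails if it takes over 42 s, if anything falls off the work surface, if the arm or the gripper's body presses on something with over 40 N, if the wrist force passes 120 N, or if a joint passes its speed limit or range.

ROBOT

A 6-joint arm with a two-finger parallel gripper is mounted at the origin on the work surface. World frame = base frame: x ahead of the robot, y to its left, z up, the work surface at z = 0. Lengths are in m, angles in rad, forces in N, time in s.
With the tool pointing down it reaches from about 0.3 to 0.875 m from the base axis. Payload 6.4 kg.
Tool frame: the origin (TCP) lies between the finger pads; the fingertips stand 11 mm ahead of it and the grasp point (between the pads) lies 8 mm behind it (ctrl.tcp_to_tips is the y of the fingertips in the tool frame, in m); y points along the fingers, x is the direction in which the jaws open and shut, and the axes are right-handed (so a half turn about y gives the same grasp; the last joint's range is limited). The gripper opens to 85 mm and grips with 20 to 120 N. Pads are 22 mm wide; open, the fingers measure 114 mm over their backs; the gripper's body (76 mm by 85 mm) begins 54 mm behind the grasp point. The pads swing forward as they close: fully open they stand 13 mm farther back than shut.
Start: joints at [1.015, 0.181, 1.607, -0, 1.354, -0.206], TCP at [0.197, 0.54, 0.242] pointing down, gripper open.
Joint ranges: [-2.99, 2.99], [-0.89, 2.07], [0.3, 2.58], [-1.14, 4.28], [0, 2.63], [-3.12, 3.12]. Speed limits (rad/s): [2.57, 2.57, 3.01, 3.14, 3.14, 3.14].

INTERFACE

Orientations are given as a unit quaternion [w, x, y, z].
In Python, from bench import ctrl gives the robot as it stands.
- The arm moves only by the tool apply_moves, never from a script. Its argument "plan" is text: rows parted by semicolons, each of 7 numbers parted by spaces: the shift along the tool's x, y, z each as a share of 0.05 m, from -1 to 1, then the turn, a rotation vector about the tool's x, y, z each as a share of 0.12 rad, from -1 to 1, then the opening, from 0 (shut) to 1 (fully open). In form: dx dy dz wx wy wz claw; .... A call has exactly 5 rows; each row shifts and turns the commanded pose from where the row before left it, along the tool's axes as they then stand; what a row does not reach is not made up. A row lasts 1/10 s, in which the tool goes at most 50 mm and 8.59 degrees, less where a joint would pass 70% of its speed; a pose out of reach is approached as far as the arm can. A call with a number of a shift or a turn outside -1 to 1 is refused whole. A call with a gripper value outside its range is refused whole. The fingers move at their own pace and stop on an object; the grip force is fixed at half the most. Time passes only in rows, so rows that do not move let the fingers close, or fill a call up. It gives the time, the measured TCP pose, the force and the opening at its end, in the units of the state.
- ctrl.get_obs(): the state, without advancing time (a new reading comes with each control period).
- ctrl.camera(name): name is "side" or "top"; returns the picture (420x560x3 uint8, red, green, blue); there is no depth.
- ctrl.get_calibration(name): a dict with "intrinsics" (3x3 intrinsics, pixels), "R" (3x3) and "t" (3): a world point X has camera coordinates R X + t. Camera axes: x right, y down, z forward; pixel columns grow to the right and rows downward; lengths in m; the calibration is good to about 2 mm. A picture is of the moment at which its call begins. get_calibration takes no time and is no camera call.
- ctrl.hand_in(): hands the job in, once; it reports no verdict.
Trained networks look in the newest picture that a camera, given by its name, has taken for a name from the list of things; names that differ only in an ending like _2 or _b are one class to them, and where a whole thing is asked for, a point or a joint stands for the part that bears it (a point fixed in the world has none). Each returns a list of dicts, best first, with "score" (0 to 1); they miss things now and then, are a little off and sometimes report something else, mostly with a low value. They report only what shows in the picture. A call takes as long as a camera call.
- ctrl.recognise(camera, target): "point" ([x, y, z] in m, in world coordinates, good to about 4 mm: the middle of the surface that is visible of it).
The state is a dict: "time_s": time; "q": joint angles; "dq": joint speeds; "joint_efforts": joint torques, N m; "eef_pos": TCP position; "eef_rot": TCP orientation; "wrist_force": force on the tool from outside, world axes, zero at the start; "torque": the same for the moment, N m; "opening": opening from 0.0 (shut) to 1.0 (fully open).
Only numpy, scipy, OpenCV 4.12 (cv2) and the standard library are available. Lean on these libraries where they do the work, as an engineer would, in place of code of your own. Each camera call takes 0.05 s, during which the arm holds its last target.

## Working session

There is one attempt and no reset: what is moved stays moved. The work goes in short steps, Python scripts to look and compute and a tool call to move; the robot and the scene stay as the last step left them, time stands still between calls to the robot, and variables do not carry over. Pictures are saved under pics/ and viewed, and the job is handed in when it is done.

Besides the shell and the picture viewer there is one more tool, called after ">>>" as name(argument=value, ...) on one line, values as JSON. apply_moves: Moves the arm, as the interface text tells. Shift numbers are shares of 0.05 m and turn numbers shares of 0.12 rad, none past 1 either way. Its arguments: {"type":"object","properties":{"plan":{"type":"string"}},"required":["plan"]}

```bash
mkdir -p pics; ls; python3 - <<'E'
from bench import ctrl
import cv2,numpy as np
o=ctrl.get_obs()
for k,v in o.items(): print(k,np.round(v,4))
print(ctrl.tcp_to_tips)
for c in("side","top"):
    im=ctrl.camera(c); cv2.imwrite(f"pics/{c}0.png",im[:,:,::-1])
    k=ctrl.get_calibration(c); print(c,k)
for c in("side","top"):
  for t in("cassette","cover_mid","catch_left","catch_right","dock","spare"):
    print(c,t,[(np.round(d["point"],4),round(d["score"],2)) for d in ctrl.recognise(c,t)][:3])
E
```

```text
pics
time_s 0.0
q [ 1.0147  0.1816  1.608   0.      1.3538 -0.2063]
dq [-0.0023  0.0002 -0.0012  0.001  -0.0009  0.0005]
joint_efforts [ 6.00000e-04 -4.44877e+01 -3.51335e+01 -3.00000e-04  9.00000e-03
  0.00000e+00]
eef_pos [0.1968 0.5397 0.2414]
eef_rot [-0.5791  0.5796  0.4048 -0.4059]
wrist_force [-0.0211 -0.3545 -0.4363]
torque [ 0.0034  0.0612 -0.0098]
opening 1.0033
0.011
side {'intrinsics': array([[405.63856314,   0.        , 281.568778  ],
       [  0.        , 405.63856314, 206.67400139],
       [  0.        ,   0.        ,   1.        ]]), 'R': array([[ 0.76221728, -0.64711778,  0.01622978],
       [-0.34885463, -0.43176506, -0.83179287],
       [ 0.54527541,  0.62834506, -0.55484882]]), 't': array([-0.44755293,  0.26980874,  0.82491829])}
top {'intrinsics': array([[443.98518066,   0.        , 283.07967888],
       [  0.        , 443.98518066, 209.97593311],
       [  0.        ,   0.        ,   1.        ]]), 'R': array([[-0.01984695, -0.99975718,  0.00957487],
       [-0.98101546,  0.01762527, -0.19312694],
       [ 0.19291129, -0.01322608, -0.98112706]]), 't': array([0.01010519, 0.59603467, 1.03366552])}
side cassette [(array([0.5399, 0.1174, 0.0539]), 0.9), (array([0.7252, 0.1239, 0.0524]), 0.27)]
side cover_mid [(array([0.5554, 0.1402, 0.0824]), 0.51)]
side catch_left []
side catch_right [(array([0.5622, 0.1168, 0.0467]), 0.6)]
side dock [(array([0.5346, 0.1092, 0.0038]), 0.63)]
side spare []
top cassette [(array([0.5524, 0.1305, 0.0683]), 0.84)]
top cover_mid [(array([0.5565, 0.1358, 0.0823]), 0.75)]
top catch_left [(array([0.5496, 0.1649, 0.0609]), 0.39)]
top catch_right [(array([0.5627, 0.1178, 0.0658]), 0.62)]
top dock [(array([0.5429, 0.1266, 0.0034]), 0.94)]
top spare [(array([ 0.5519, -0.2169,  0.0302]), 0.75)]
```

View pics/top0.png

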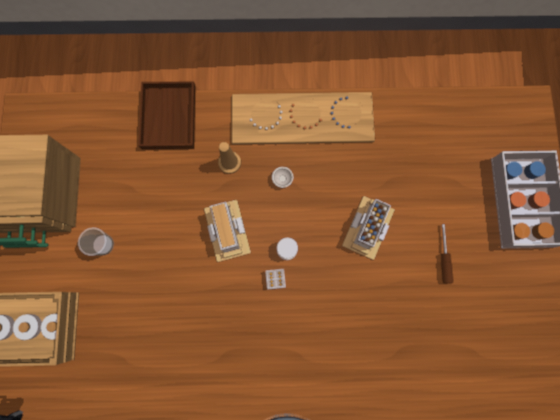

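View pics/side0.png

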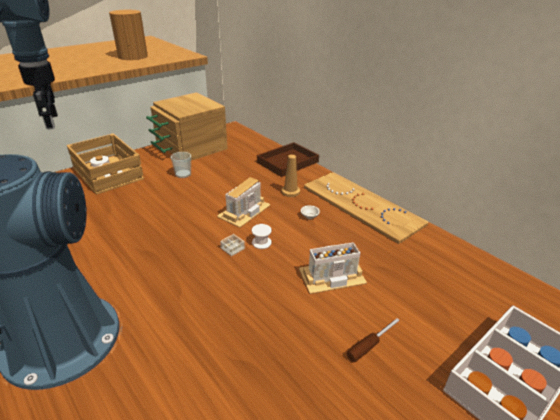

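```bash
python3 - <<'E'
import cv2,numpy as np
a=cv2.imread("pics/top0.png")[190:270,190:265]; b=cv2.imread("pics/side0.png")[165:235,205:285]
a=cv2.resize(a,(375*8//8,400),interpolation=cv2.INTER_CUBIC); b=cv2.resize(b,(420,400*420//480),interpolation=cv2.INTER_CUBIC)
h=max(a.shape[0],b.shape[0]);o=np.zeros((h,800,3),np.uint8);o[:a.shape[0],:375]=a;o[:b.shape[0],378:798]=b
cv2.imwrite("pics/zoom0.png",o)
E
```

```text
(no output)
```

View pics/zoom0.png

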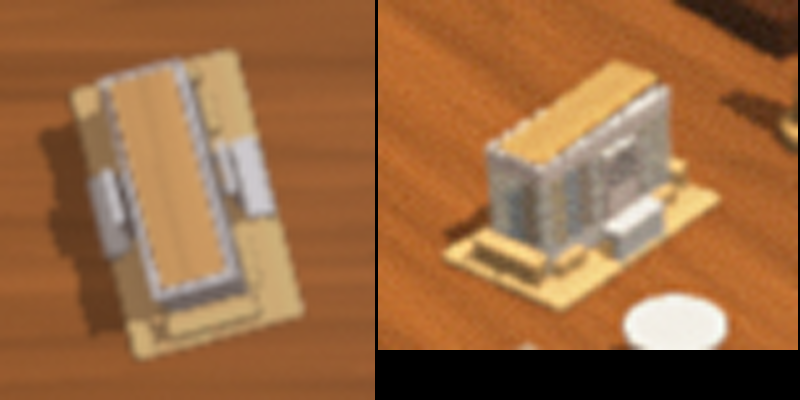

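```bash
cat > h.py <<'E'
from bench import ctrl
import numpy as np, cv2
from scipy.spatial.transform import Rotation as Ro
def bp(c,uv,z):
    k=ctrl.get_calibration(c);R=k["R"];t=k["t"]
    d=R.T@np.linalg.inv(k["intrinsics"])@np.array([uv[0],uv[1],1.]);o=-R.T@t
    return o+d*(z-o[2])/d[2]
def pj(c,X):
    k=ctrl.get_calibration(c);p=k["intrinsics"]@(k["R"]@np.array(X)+k["t"]);return p[:2]/p[2]
def box(xy,yaw,L,W,z):
    c,s=np.cos(yaw),np.sin(yaw)
    return [np.array([xy[0]+c*a-s*b,xy[1]+s*a+c*b,z]) for a,b in((L/2,W/2),(L/2,-W/2),(-L/2,-W/2),(-L/2,W/2))]
def obs():
    o=ctrl.get_obs();R=Ro.from_quat(np.roll(o["eef_rot"],-1)).as_matrix();return o,R
E
python3 - <<'E'
from h import *
P=[bp("top",(190+x/5-.4,190+y/5-.4),.006) for x,y in((72,92),(235,50),(303,312),(135,358))]
for p in P: print(p.round(4))
print("ctr",np.mean(P,0)); 
for a,b in((3,0),(2,1),(1,0),(2,3)): 
    d=P[b]-P[a];print(np.linalg.norm(d[:2]),np.arctan2(d[1],d[0]))
o,R=obs();print(R.round(3))
E
```

```text
[0.6152 0.2017 0.006 ]
[0.6359 0.1178 0.006 ]
[0.4995 0.0834 0.006 ]
[0.478  0.1681 0.006 ]
ctr [0.55713995 0.14277288 0.006     ]
0.14131144255120223 0.24037843282685836
0.14061721810789363 0.2472086317622907
0.08639078858283132 1.8124394134043365
0.08735488106113401 1.8204103090088724
[[ 0.343  0.    -0.939]
 [ 0.939  0.     0.343]
 [ 0.    -1.     0.   ]]
```

```bash
python3 - <<'E'
from h import *
xy=(.557,.1425);yaw=.245
O=np.zeros((450,800,3),np.uint8);x=0
for c,(u0,v0,w,h),s in(("top",(192,190,66,75),6),("side",(210,165,66,70),6)):
    im=cv2.imread(f"pics/{c}0.png")[v0:v0+h,u0:u0+w];im=cv2.resize(im,(w*s,h*s),interpolation=cv2.INTER_CUBIC)
    for L,W,z,col in((.144,.088,.006,(0,255,0)),(.110,.040,.080,(255,0,0)),(.026,.060,.072,(255,0,255)),(.04,.086,.027,(255,255,0))):
        q=np.array([((pj(c,p)-[u0,v0]+.5)*s) for p in box(xy,yaw,L,W,z)]).astype(np.int32)
        cv2.polylines(im,[q],True,col,1)
    O[:im.shape[0],x:x+im.shape[1]]=im;x+=w*s+4
cv2.imwrite("pics/ov0.png",O)
E
```

```text
(no output)
```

View pics/ov0.png

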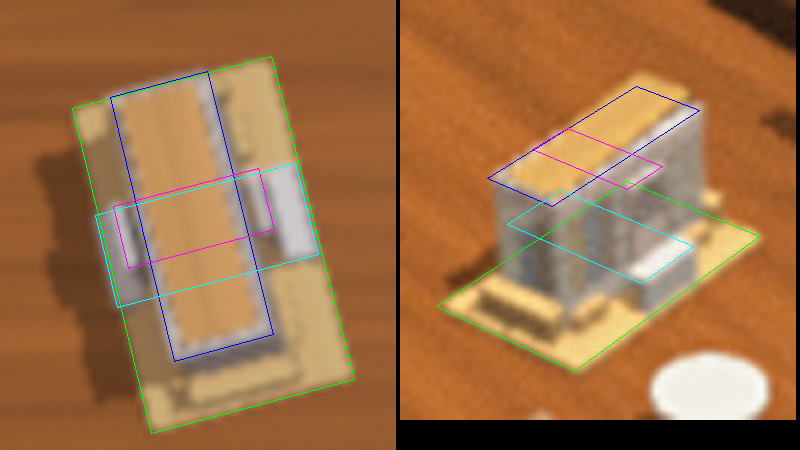

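>>> apply_moves(plan="-0.3 0 -0.68 0 0 0 0;-0.3 0 -0.68 0 0 0 0;-0.3 0 -0.68 0 0 0 0;-0.3 0 -0.68 0 0 0 0;-0.3 0 -0.68 0 0 0 0")

```text
time_s: 1.2
eef_pos: [0.3319, 0.4104, 0.2424]
eef_rot: [0.579, -0.579, -0.406, 0.405]
wrist_force: [0.5, 0.4, -0.0]
opening: 0.145
```

>>> apply_moves(plan="-0.3 0 -0.68 0 0 0 0;-0.3 0 -0.68 0 0 0 0;-0.3 0 -0.68 0 0 0 0;-0.3 0 -0.68 0 0 0 0;-0.3 0 -0.68 0 0 0 0")

```text
time_s: 1.7
eef_pos: [0.4661, 0.2816, 0.2425]
eef_rot: [-0.579, 0.579, 0.406, -0.405]
wrist_force: [0.2, 0.1, 0.7]
opening: 0.002
```

>>> apply_moves(plan="-0.3 0 -0.68 0 0 0 0;-0.3 0 -0.68 0 0 0 0;-0.3 0 -0.68 0 0 0 0;-0.3 0 -0.68 0 0 0 0;-0.3 0 -0.68 0 0 0 0")

```text
time_s: 2.2
eef_pos: [0.6001, 0.1528, 0.2423]
eef_rot: [-0.579, 0.579, 0.405, -0.405]
wrist_force: [-0.0, 1.0, -0.7]
opening: -0.005
```

>>> apply_moves(plan="0 0.3 0 0 -0.99 0 0;0 0.3 0 0 -0.99 0 0;0 0.3 0 0 -0.99 0 0;0 0.3 0 0 -0.99 0 0;0 0.3 0 0 -0.99 0 0")

```text
time_s: 2.7
eef_pos: [0.5991, 0.154, 0.1667]
eef_rot: [-0.434, 0.434, 0.558, -0.558]
wrist_force: [0.7, -1.6, 0.6]
opening: 0.003
```

```bash
cat > st.py <<'E'
from h import *
import sys
def st(xy,yaw,off,z):
    o,R=obs();c,s=np.cos(yaw),np.sin(yaw)
    t=np.array([xy[0]+c*off,xy[1]+s*off,z]);d=R.T@(t-o["eef_pos"])
    y=np.array([-s,c,0]); 
    print("t",o["time_s"],"pos",o["eef_pos"].round(4),"F",o["wrist_force"].round(2),"T",o["torque"].round(2),"op",round(o["opening"],3))
    print("shift shares",(d/.05).round(3)," rot shares (world down, tool x=cass y)", end=" ")
    Rt=np.column_stack([y,[0,0,-1],np.cross(y,[0,0,-1])])
    print((Ro.from_matrix(R.T@Rt).as_rotvec()/.12).round(3))
E
python3 - <<'E'
from st import *
st((.5565,.141),.245,.041,.105)
for c in("side","top"):
    im=ctrl.camera(c); cv2.imwrite(f"pics/{c}1.png",im[:,:,::-1])
O=np.zeros((450,800,3),np.uint8);x=0
for c,(u0,v0,w,h),s in(("top",(192,180,66,75),6),("side",(210,155,66,75),6)):
    im=cv2.imread(f"pics/{c}1.png")[v0:v0+h,u0:u0+w];im=cv2.resize(im,(w*s,h*s),interpolation=cv2.INTER_CUBIC)
    O[:im.shape[0],x:x+im.shape[1]]=im;x+=w*s+4
cv2.imwrite("pics/ov1.png",O)
E
```

```text
t 2.7 pos [0.5991 0.154  0.1667] F [ 0.66 -1.57  0.61] T [-0.01 -0.06  0.03] op 0.003
shift shares [-0.045  1.234  0.069]  rot shares (world down, tool x=cass y) [0.    0.033 0.   ]
```

View pics/ov1.png

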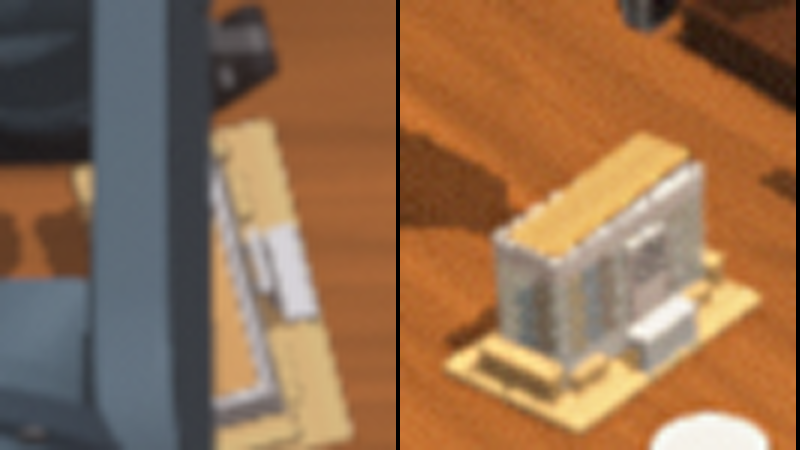

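>>> apply_moves(plan="-0.04 0.25 0.07 0 0 0 0;0 0.25 0 0 0 0 0;0 0.25 0 0 0 0 0;0 0.25 0 0 0 0 0;0 0.2 0 0 0 0 0")

```text
time_s: 3.3
eef_pos: [0.5957, 0.1512, 0.1058]
eef_rot: [0.436, -0.435, -0.557, 0.557]
wrist_force: [-0.0, 0.4, -0.4]
opening: 0.001
```

```bash
cat > look.py <<'E'
from st import *
def look(n,x=(210,145,66,75)):
    for c in("side","top"):
        im=ctrl.camera(c); cv2.imwrite(f"pics/{c}{n}.png",im[:,:,::-1])
    O=np.zeros((450,800,3),np.uint8);X=0
    for c,(u0,v0,w,h),s in(("top",(192,180,66,75),6),("side",x,6)):
        im=cv2.imread(f"pics/{c}{n}.png")[v0:v0+h,u0:u0+w];im=cv2.resize(im,(w*s,h*s),interpolation=cv2.INTER_CUBIC)
        O[:im.shape[0],X:X+im.shape[1]]=im;X+=w*s+4
    cv2.imwrite(f"pics/ov{n}.png",O)
E
python3 - <<'E'
from look import *
look(2)
st((.5565,.141),.245,.041,.091)
E
```

```text
t 3.4 pos [0.5948 0.1512 0.105 ] F [-0.12 -0.32 -0.24] T [ 0.01 -0.04  0.  ] op 0.002
shift shares [-0.012  0.281 -0.028]  rot shares (world down, tool x=cass y) [-0.029 -0.009  0.006]
```

View pics/ov2.png

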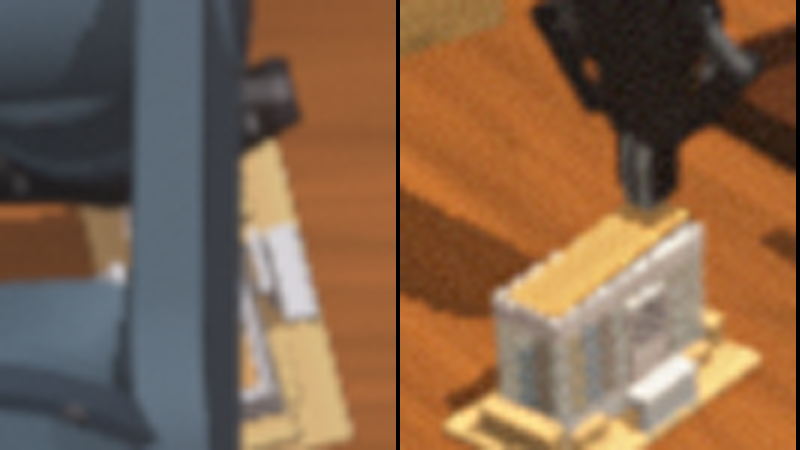

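>>> apply_moves(plan="0 0.05 0 0 0 0 0;0 0.05 0 0 0 0 0;0 0.05 0 0 0 0 0;0 0.03 0 0 0 0 0;0 0.03 0 0 0 0 0")

```text
time_s: 3.9
eef_pos: [0.597, 0.1514, 0.098]
eef_rot: [-0.435, 0.436, 0.558, -0.557]
wrist_force: [-1.4, 0.8, 5.5]
opening: -0.004
```

>>> apply_moves(plan="0 0.02 0 0 0 0 0;0 0.02 0 0 0 0 0;0 0.02 0 0 0 0 0;0 0 0 0 0 0 0;0 0 0 0 0 0 0")

```text
time_s: 4.4
eef_pos: [0.597, 0.1514, 0.095]
eef_rot: [-0.435, 0.436, 0.558, -0.557]
wrist_force: [-0.1, 0.8, 6.0]
opening: -0.002
```

>>> apply_moves(plan="0 0.03 0 0 0 0 0;0 0.03 0 0 0 0 0;0 0.03 0 0 0 0 0;0 0 0 0 0 0 0;0 0 0 0 0 0 0")

```text
time_s: 4.9
eef_pos: [0.5971, 0.1514, 0.0911]
eef_rot: [-0.435, 0.436, 0.558, -0.557]
wrist_force: [-2.8, -0.6, 8.4]
opening: 0.002
```

>>> apply_moves(plan="0 0.02 0 0 0 0 0;0 0.02 0 0 0 0 0;0 0 0 0 0 0 0;0 0 0 0 0 0 0;0 0 0 0 0 0 0")

```text
time_s: 5.4
eef_pos: [0.5979, 0.1515, 0.0911]
eef_rot: [-0.434, 0.436, 0.558, -0.556]
wrist_force: [-6.1, -0.9, 21.4]
opening: -0.001
```

>>> apply_moves(plan="0 -0.2 0 0 0 0 0;0 -0.4 0 0 0 0 0;0 -0.4 0 0 0 0 0;0 -0.4 0 0 0 0 1;0 -0.2 0 0 0 0 1")

```text
time_s: 5.9
eef_pos: [0.5969, 0.1513, 0.1692]
eef_rot: [-0.435, 0.436, 0.558, -0.557]
wrist_force: [0.7, 0.4, -0.0]
opening: 0.33
```

```bash
python3 - <<'E'
from look import *
look(3)
st((.5565,.141),.245,0,.16)
E
```

```text
t 6.0 pos [0.5971 0.1513 0.1689] F [ 0.35 -0.36 -0.38] T [ 0.02 -0.   -0.05] op 0.506
shift shares [-0.004  0.176  0.839]  rot shares (world down, tool x=cass y) [ 0.025 -0.006 -0.005]
```

View pics/ov3.png

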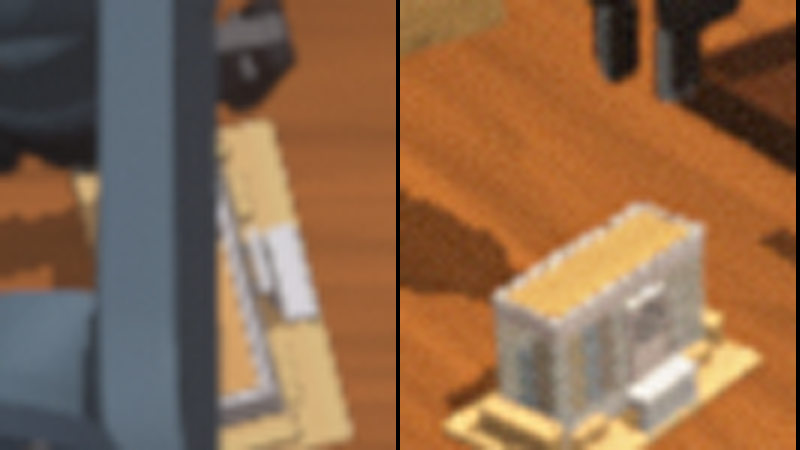

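>>> apply_moves(plan="0 0.1 0.3 0 0 0 1;0 0.1 0.3 0 0 0 1;0 0.1 0.24 0 0 0 1;0 0.1 0 0 0 0 1;0 0.1 0 0 0 0 1")

```text
time_s: 6.5
eef_pos: [0.5552, 0.1411, 0.1413]
eef_rot: [0.436, -0.435, -0.557, 0.557]
wrist_force: [0.1, -0.7, -0.1]
opening: 0.996
```

```bash
python3 - <<'E'
from look import *
look(4,(205,145,66,75))
st((.5565,.141),.245,0,.05)
O,R=obs()
u0,v0,w,h=205,145,66,75;s=10
im=cv2.imread("pics/side4.png")[v0:v0+h,u0:u0+w];im=cv2.resize(im,(w*s*8//10,h*s*8//10),interpolation=cv2.INTER_CUBIC);k=8
o=O["eef_pos"]
for sx in(-.0425,.0425):
    # finger tip inner edges, open: 13mm back
    q=[o+R@np.array([sx,.011-.013,z]) for z in(-.011,.011)]
    q=np.array([(pj("side",p)-[u0,v0]+.5)*k for p in q]).astype(np.int32)
    cv2.line(im,tuple(q[0].tolist()),tuple(q[1].tolist()),(0,255,255),1)
for xy,col in(((.557,.1425),(255,0,0)),((.5565,.141),(0,255,0)),((.556,.138),(0,0,255))):
  q=np.array([(pj("side",p)-[u0,v0]+.5)*k for p in box(xy,.245,.11,.04,.08)]).astype(np.int32)
  cv2.polylines(im,[q],True,col,1)
cv2.imwrite("pics/z4.png",im)
E
```

```text
t 6.6 pos [0.5552 0.1411 0.141 ] F [ 0.75 -0.12 -0.69] T [-0.01 -0.04  0.03] op 0.997
shift shares [-0.009  1.821 -0.027]  rot shares (world down, tool x=cass y) [-0.013 -0.007  0.003]
```

View pics/z4.png

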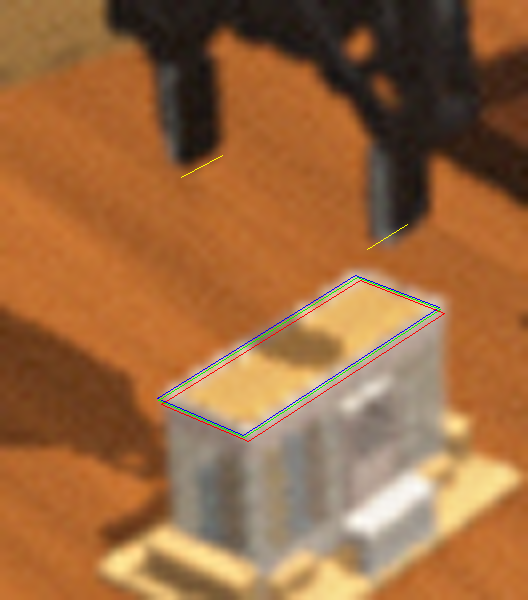

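View pics/ov4.png

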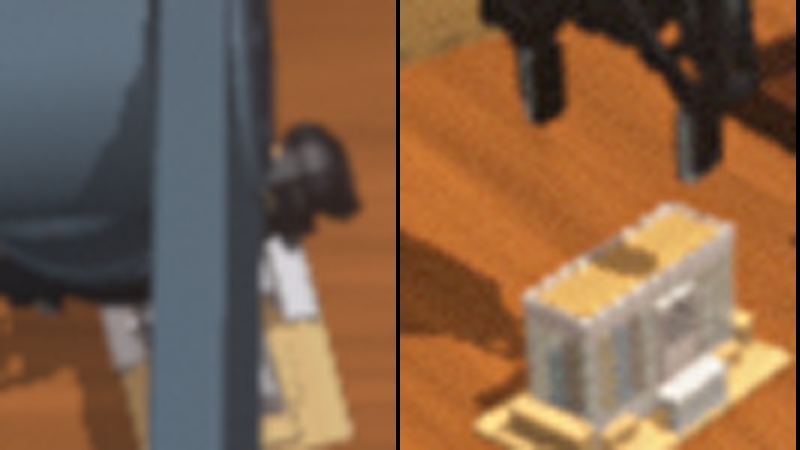

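>>> apply_moves(plan="-0.02 0.36 0 0 0 0 1;0 0.36 0 0 0 0 1;0 0.36 0 0 0 0 1;0 0.36 0 0 0 0 1;0 0.36 0 0 0 0 1")

```text
time_s: 7.1
eef_pos: [0.5564, 0.1402, 0.0516]
eef_rot: [-0.435, 0.436, 0.557, -0.557]
wrist_force: [-0.3, 0.4, 0.1]
opening: 1.002
```

```bash
python3 - <<'E'
from look import *
look(5,(210,155,66,75))
st((.5565,.141),.245,0,.05)
E
```

```text
t 7.2 pos [0.5541 0.1401 0.0496] F [ 0.05 -0.91  0.42] T [ 0.02  0.06 -0.05] op 0.996
shift shares [ 0.006 -0.007 -0.052]  rot shares (world down, tool x=cass y) [-0.039 -0.007  0.008]
```

View pics/ov5.png

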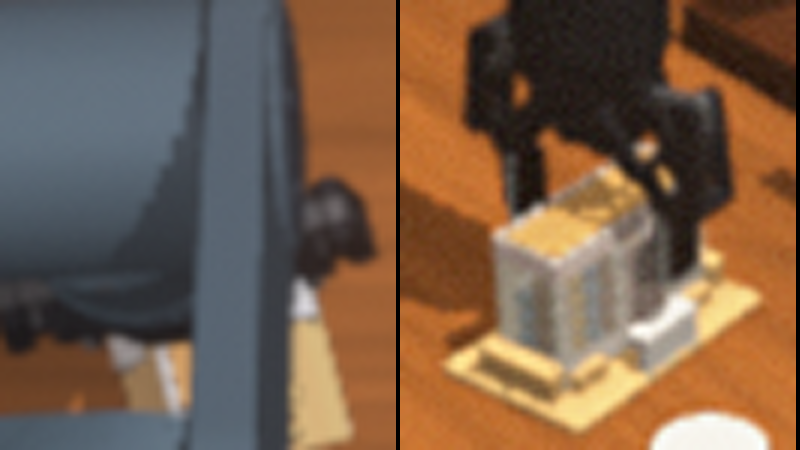

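>>> apply_moves(plan="0 0 0 0 0 0 0.7;0 0 0 0 0 0 0.66;0 0 0 0 0 0 0.63;0 0 0 0 0 0 0.6;0 0 0 0 0 0 0.6")

```text
time_s: 7.7
eef_pos: [0.5568, 0.1403, 0.054]
eef_rot: [-0.435, 0.436, 0.558, -0.557]
wrist_force: [-0.9, 0.6, 6.1]
opening: 0.6
```

>>> apply_moves(plan="0 0 0 0 0 0 0.57;0 0 0 0 0 0 0.55;0 0 0 0 0 0 0.53;0 0 0 0 0 0 0.5;0 0 0 0 0 0 0.5")

```text
time_s: 8.2
eef_pos: [0.5568, 0.1411, 0.0549]
eef_rot: [-0.435, 0.436, 0.558, -0.556]
wrist_force: [-5.4, 2.9, 13.9]
opening: 0.509
```

```bash
python3 - <<'E'
from look import *
look(6,(210,155,66,75))
st((.5565,.141),.245,0,.05)
o,R=obs();print("F tool",(R.T@o["wrist_force"]).round(2))
E
```

```text
t 8.3 pos [0.5568 0.1411 0.0549] F [-4.43  3.27 13.09] T [0.64 0.8  0.1 ] op 0.508
shift shares [-0.     0.098  0.006]  rot shares (world down, tool x=cass y) [ 0.025 -0.003  0.004]
F tool [  4.25 -13.1    3.47]
```

View pics/ov6.png

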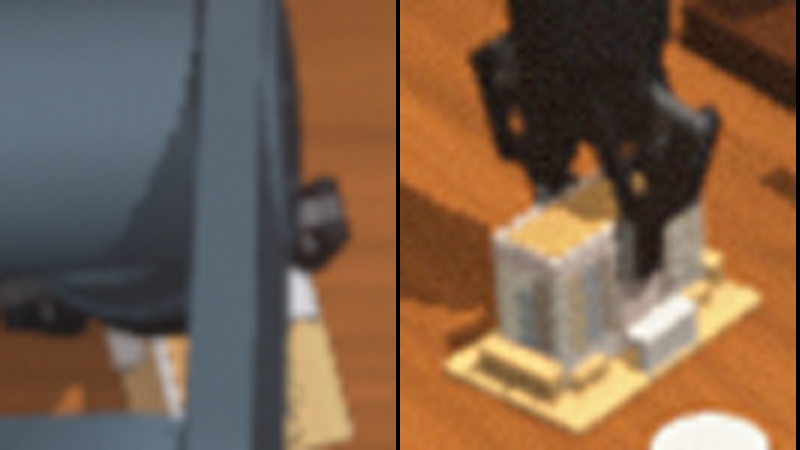

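>>> apply_moves(plan="0 -0.04 0 0 0 0 0.3;0 -0.02 0 0 0 0 0;0 0 0 0 0 0 0;0 0 0 0 0 0 0;0 0 0 0 0 0 0")

```text
time_s: 8.8
eef_pos: [0.556, 0.1401, 0.0555]
eef_rot: [-0.435, 0.436, 0.557, -0.557]
wrist_force: [-0.2, 1.0, 2.1]
opening: 0.469
```

```bash
python3 - <<'E'
from look import *
st((.5565,.141),.245,0,.05)
o,R=obs();print("F tool",(R.T@o["wrist_force"]).round(2))
E
```

```text
t 8.8 pos [0.556  0.1401 0.0555] F [-0.19  1.01  2.09] T [ 0.26 -0.09  0.04] op 0.469
shift shares [ 0.015  0.111 -0.014]  rot shares (world down, tool x=cass y) [ 0.006 -0.008 -0.   ]
F tool [ 1.02 -2.09 -0.06]
```

```bash
python3 - <<'E'
from look import *
look(7,(210,155,66,75))
im=cv2.imread("pics/side7.png")[165:235,210:280]
im=cv2.resize(im,(600,600),interpolation=cv2.INTER_CUBIC);k=600/70
O,R=obs();o=O["eef_pos"]
for z in(.012,.072):
 for sy in(-1,1):
  c,s=np.cos(.245),np.sin(.245)
  q=[np.array([.5565+c*a-s*sy*.024,.141+s*a+c*sy*.024,z]) for a in(-.013,.013)]
  q=np.array([(pj("side",p)-[210,165]+.5)*k for p in q]).astype(np.int32)
  cv2.line(im,tuple(q[0].tolist()),tuple(q[1].tolist()),(0,255,255),1)
cv2.imwrite("pics/z7.png",im)
for c in("side","top"):
  for t in("cassette","cover_mid","catch_left","catch_right"):
    print(c,t,[(np.round(d["point"],4),round(d["score"],2)) for d in ctrl.recognise(c,t)][:2])
E
```

```text
side cassette [(array([0.5275, 0.1181, 0.0492]), 0.77)]
side cover_mid [(array([0.5358, 0.1365, 0.077 ]), 0.53), (array([0.7253, 0.1258, 0.0528]), 0.4)]
side catch_left []
side catch_right [(array([0.5588, 0.1192, 0.0332]), 0.6)]
top cassette []
top cover_mid []
top catch_left []
top catch_right []
```

View pics/z7.png

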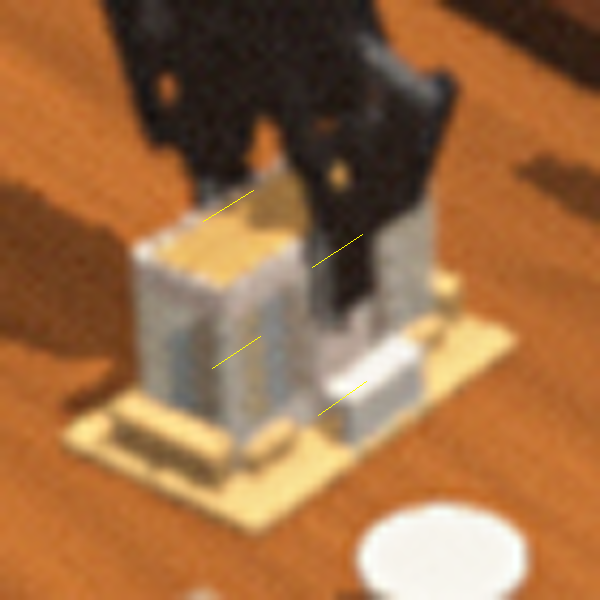

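>>> apply_moves(plan="0 -0.04 0 0 0 0 0;0 -0.06 0 0 0 0 0;0 -0.08 0 0 0 0 0;0 -0.08 0 0 0 0 0;0 0 0 0 0 0 0")

```text
time_s: 9.8
eef_pos: [0.5558, 0.1402, 0.0689]
eef_rot: [-0.435, 0.435, 0.557, -0.557]
wrist_force: [3.2, 1.0, -1.6]
opening: 0.471
```

```bash
python3 - <<'E'
from look import *
look(8,(210,145,66,75))
st((.5565,.141),.245,0,.155)
E
```

```text
t 9.9 pos [0.5559 0.1402 0.0688] F [ 2.7   1.39 -1.09] T [ 0.18 -0.59  0.02] op 0.472
shift shares [ 0.013 -1.724 -0.017]  rot shares (world down, tool x=cass y) [ 0.005 -0.006 -0.001]
```

View pics/ov8.png

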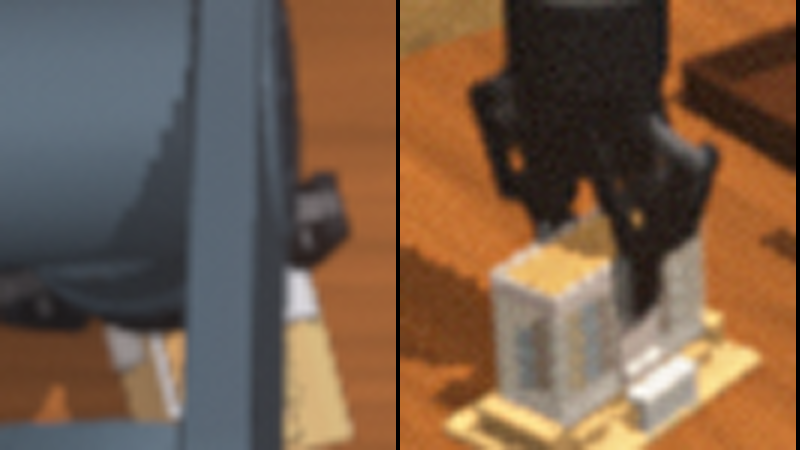

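>>> apply_moves(plan="0 -0.1 0 0 0 0 0;0 -0.15 0 0 0 0 0;0 -0.2 0 0 0 0 0;0 -0.2 0 0 0 0 0;0 -0.2 0 0 0 0 0")

```text
time_s: 10.4
eef_pos: [0.5554, 0.1401, 0.1118]
eef_rot: [0.435, -0.435, -0.557, 0.557]
wrist_force: [-0.6, -0.1, -1.6]
opening: 0.468
```

>>> apply_moves(plan="0 -0.2 0 0 0 0 0;0 -0.2 0 0 0 0 0;0 -0.2 0 0 0 0 0;0 -0.15 0 0 0 0 0;0 -0.08 0 0 0 0 0")

```text
time_s: 10.9
eef_pos: [0.556, 0.1402, 0.1534]
eef_rot: [-0.435, 0.436, 0.557, -0.557]
wrist_force: [0.3, 0.3, -2.3]
opening: 0.474
```

>>> apply_moves(plan="0 -0.04 0 0 0 0 0;0 0 0 0 0 0 0;0 0 0 0 0 0 0;0 0 0 0 0 0 0;0 0 0 0 0 0 0")

```text
time_s: 11.4
eef_pos: [0.5554, 0.1401, 0.1539]
eef_rot: [0.436, -0.435, -0.557, 0.557]
wrist_force: [-0.1, -1.0, -2.4]
opening: 0.473
```

```bash
python3 - <<'E'
from look import *
look(9,(210,125,66,75))
st((.5565,.141),.245,0,.155)
for t in("cassette","cover_mid"):
    print(t,[(np.round(d["point"],4),round(d["score"],2)) for d in ctrl.recognise("side",t)][:2])
E
```

```text
t 11.5 pos [0.5555 0.1401 0.154 ] F [-0.6   0.77 -2.89] T [-0.01 -0.    0.01] op 0.469
shift shares [ 0.012 -0.02  -0.024]  rot shares (world down, tool x=cass y) [-0.004 -0.007  0.001]
cassette [(array([0.5268, 0.117 , 0.1407]), 0.85)]
cover_mid [(array([0.5351, 0.1374, 0.1758]), 0.69)]
```

View pics/ov9.png

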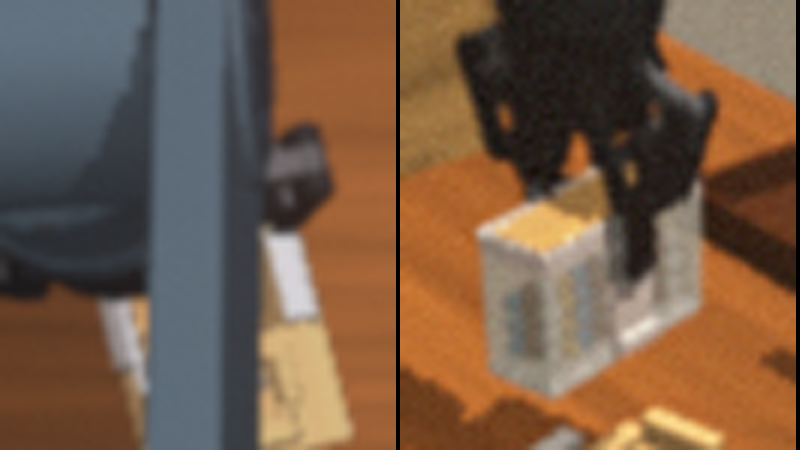

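View pics/side9.png

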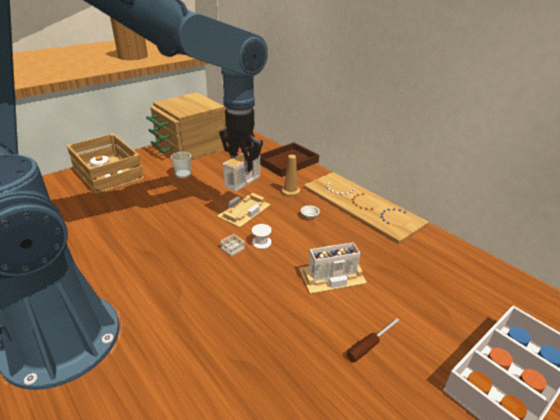

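```bash
python3 - <<'E'
from bench import ctrl
print(ctrl.hand_in())
E
```

```text
the job is handed in; nothing more can be done
None
```

The cover is pressed flat, and the cassette is out of its dock, held by its squeezed catches about 98 mm above its seat. I handed the job in at about 11.5 s; it reports no verdict.

- **Cover:** I pressed the raised end with the closed fingers. It stopped with the fingertips at about 80 mm, which is flush with the rim, at about 21 N. It looks level in the pictures from then on, including the last one.
- **Catches and lift:** I closed the fingers fully on both catches, and the cassette came up without any jerk in force.
- **Last checks:** The last side picture shows the cassette upright, the dock empty below it and the bystanders in view apparently where they were. The downward load of about 2.5 N fits the cassette's weight, and the tool's position held steady within about 1 mm.

Two things did not fully agree or could not be checked:

- **Finger opening:** It read 0.47, about 40 mm if the scale is linear, where 48 mm was expected with both catches fully in. I put this down to the scale not being linear, since the fingers sat on the catches in the side picture and the cassette released. I did not measure the catch travel directly.
- **Top camera:** The arm hid the cassette from it during the grasp and lift, so those checks rest on the side camera and the robot's own readings.

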